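# Hold the torch on the waste-pipe union

## Task

The yellow torch hangs lens-down in one fork of the rack: lift it up off the fork's upturned tips and draw it out forwards, lean it over to roughly 45 degrees and shine it on the big black union nut of the white waste pipe, with the lens raised about 15 to 20 cm from the nut and pointing straight at its middle, so that the joint can be inspected for weeping. Finish while still holding the torch there, steady and clear of everything else: the job ends in the hand, nothing is put down. Do not bump the pipe, and leave the other things where they are.

Things in the scene. Friction and masses are not known exactly. Their poses are not given: they have to be found in the camera images.
- torch: Yellow torch hanging lens-down, loose, in one of the rack's 3 forks. Origin: centre of the lens; z axis from lens to tail (up as it hangs), light leaves along -z. From the lens: head dia 42 mm to 34 mm, body dia 26 to 90, black collar dia 44 from 90 to 98 (rests on the fork), round tail dia 29 from 98 to 148: grip here. 0.12-0.24 kg. To free it: lift 15 mm, then draw 60 mm along the rack's -x.
- rack: Fixed grey steel rack. Origin: middle of its base (125 x 370 mm) on the floor; x from fork tips to back rail, y along the rack. Back rail at x 56 mm, top 140 mm up. Forks at y -110, 0, 110 mm: two prongs, slot 32 mm, upper face 120 mm up, from the back rail to x -29, tips turned up to 130 mm; rear stop at x 26, 130 mm high. Hanging things have their axis at x 0.
- nut (a point): Centre (on the pipe's axis) of the black ribbed union nut, the only black part of the waste pipe: 60 mm diameter, 36 mm long, 75 mm above the floor.
- pipe: White plastic waste pipe, fixed: a level run 40 mm in diameter and 240 mm long between its elbows along its own y axis, 75 mm above the floor, turning down into the floor at both ends. Origin: on the floor below the nut, the middle of the run. Nothing on it is higher than 108 mm.
- driver: Screwdriver with blue handle hanging in another fork, 145 mm long; origin at its tip, z up; its top is 180 mm above the floor. Leave alone.
- tkey: Hex key with green T-handle hanging in the third fork; bar 60 mm along its y, its top 140 mm above the floor; origin at the tip of the key. Leave alone.
- bucket: Blue collapsible silicone bucket, set up, 220 mm across the rim, 160 mm high; origin under its centre. Leave alone. A fixed steel pedal bin, 174 mm diameter and 241 mm high, stands 0.25 to 0.42 m from it, nearer the robot's base and further out to the right.
- funnel: Red plastic funnel stood on its mouth, 112 mm across, 112 mm high; origin under its centre. Leave alone.
- pot: Small white ceramic pot, 84 mm across, 75 mm high; origin under its centre. Leave alone.
- hexcase: Black plastic case with L-shaped hex keys, 70 x 125 mm, lid stood open to 60 mm; origin under its base. Leave alone.
- cleaner: Green closed bottle, 64 mm diameter, 170 mm high; origin under its centre. Leave alone.
Things that resemble listed ones, but are neither listed nor needed, are in the scene too. Leave any orange, pink or red look-alike of the torch alone.

How it is judged (in metres and radians):
On the way:
1. The torch is out of the rack: in the fingers, touching the rack no more, its lens more than 80 mm above the floor (height (world z) of torch above 0.08 m and contact force between torch and rack below 0.05 N and contact force between the fingers and torch above 0.5 N), for 0.2 s.
At the end, for the whole second after the job is handed in: Torch still in the fingers, lens over 100 mm above the floor and 90-280 mm from the nut's centre, leaning 25-65 degrees from upright, tail up; nut's centre within 30 mm of the beam line (each way across it); still (under 0.03 m/s), touching no rack, pipe or other thing (contact force between the fingers and torch above 0.5 N and height (world z) of torch above 0.1 m and angle between torch's own z axis and vertical between 0.436 and 1.135 rad and x of nut in the frame of torch between -0.03 and 0.03 m and y of nut in the frame of torch between -0.03 and 0.03 m and z of nut in the frame of torch between -0.28 and -0.09 m and linear speed of torch below 0.03 m/s and contact force between torch and rack below 0.05 N and contact force between torch and pipe below 0.05 N and contact force between torch and driver below 0.05 N and contact force between torch and tkey below 0.05 N and contact force between torch and bucket below 0.05 N and contact force between torch and funnel below 0.05 N and contact force between torch and pot below 0.05 N and contact force between torch and hexcase below 0.05 N and contact force between torch and cleaner below 0.05 N); the arm keeps its last pose, push and grip.
It fails at once if a bystander (screwdriver, T-handle key, bucket, funnel, pot, hex key case or bottle) is shifted by more than 30 mm (distance of any of driver, tkey, bucket, funnel, pot, hexcase, cleaner from where it was at the start of the episode above 0.03 m).
It fails at once if the pipe is bumped by the robot or torch (more than 3 N) (contact force between any of the arm, the fingers, torch and pipe above 3 N).
It also fails if it takes over 42 s, if anything falls off the work surface, if the arm or the gripper's body presses on something with over 40 N, if the wrist force passes 120 N, or if a joint passes its speed limit or range.

## Robot

A 6-joint arm with a two-finger parallel gripper is mounted at the origin on the work surface. World frame = base frame: x ahead of the robot, y to its left, z up, the work surface at z = 0. Lengths are in m, angles in degrees, forces in N, time in s.
With the tool pointing down it reaches from about 0.275 to 0.975 m from the base axis. Payload 8.4 kg.
Tool frame: the origin (TCP) lies at the very end of the fingers, on their centre line; the grasp point (between the pads) lies 19 mm behind it; z points along the fingers, y is the direction in which the jaws open and shut (so a half turn about z gives the same grasp; the last joint's range is limited). The gripper opens to 92 mm and grips with 3 to 60 N. Pads are 20 mm wide; open, the fingers measure 128 mm over their backs; the gripper's body (75 mm by 189 mm) begins 69 mm behind the grasp point.
Start: joints at [72.055, 20.225, 93.587, -0, 66.188, -0.138], TCP at [0.191, 0.595, 0.175] pointing down, gripper open.
Joint ranges: [-150.9, 150.9], [-52.94, 120.26], [3.33, 152.33], [-74.26, 254.26], [0, 154.13], [-172.89, 172.89]. Speed limits (degrees/s): [127.2, 127.2, 159.86, 180, 180, 180].

## Interface

Orientations are given as [roll, pitch, yaw] about the fixed x, y, z axes, in that order (R = Rz(yaw) Ry(pitch) Rx(roll)).
In Python, from cell import * gives the robot as it stands.
- The arm moves only by the tool apply_moves, never from a script. Its argument "increments" is a list that holds one entry, the list of rows, each a list of 5 numbers: the opening, from 0 (shut) to 1 (fully open), then the shift along the world's x, y, z in cm, then the turn about the world's z in degrees. A call has exactly 8 rows; each row is the pose to reach, as a shift and turn from the pose commanded when the call began; what a row does not reach only later rows make up. A row lasts 1/12 s, in which the tool goes at most 41.7 mm and 7.16 degrees, less where a joint would pass 70% of its speed; a pose out of reach is approached as far as the arm can. A call with a gripper value outside its range is refused whole. The fingers move at their own pace and stop on an object; "force" is the grip in N (left out, the last holds). Time passes only in rows, so rows that repeat a pose let the fingers close, or fill a call up. It gives the time, the measured TCP pose, the force and the opening at its end, in the units of the state.
- observe(): the state, without advancing time (a new reading comes with each control period).
- camera(name): name is "side" or "top" or "wrist"; returns the picture (420x560x3 uint8, red, green, blue); there is no depth.
- camera_params(name): a dict with "vertical_fov" (degrees; the focal length in pixels is half the picture's height over the tangent of half this angle, whatever the lens; pixels are square), "cx", "cy" (the principal point, pixels), "k1" (the pictures are not rectified: a ray, as slopes to the right and down, at radius r is drawn at 1 + k1 r^2 times it, then the intrinsics apply), "eye" and "attitude" of the camera in the world. Camera axes: x right, y up, looking along -z (the intrinsics and any distortion apply to the point x, -y, -z); pixel columns grow to the right and rows downward; lengths in m; the calibration is good to about 2 mm. A picture is of the moment at which its call begins: read the wrist's pose just before it. camera_params takes no time and is no camera call; for the wrist camera it gives the pose at the moment of the call.
- finish_job(): hands the job in, once; it reports no verdict.
Trained networks look in the newest picture that a camera, given by its name, has taken for a name from the list of things; names that differ only in an ending like _2 or _b are one class to them, and where a whole thing is asked for, a point or a joint stands for the part that bears it (a point fixed in the world has none). Each returns a list of dicts, best first, with "confidence" (0 to 1); they miss things now and then, are a little off and sometimes report something else, mostly with a low value. They report only what shows in the picture. A call takes as long as a camera call. They do not tell look-alikes from the thing itself.
- silhouettes(camera, name): "mask" (420x560 bool, what is visible of it) and "xy" ([column, row] in pixels, amid what is visible of it).
The state is a dict: "clock": time; "q": joint angles; "qvel": joint speeds; "joint_efforts": joint torques, N m; "tool_pos": TCP position; "ee_rot": TCP orientation; "contact_force": force on the tool from outside, world axes, zero at the start; "ft_torque": the same for the moment, N m; "finger_gap": finger opening in m.
Only numpy, scipy, OpenCV 4.12 (cv2) and the standard library are available. Lean on these libraries where they do the work, as an engineer would, in place of code of your own. Each camera call takes 0.05 s, during which the arm holds its last target. There are 200 camera calls.

## Working session

There is one attempt and no reset: what is moved stays moved. The work goes in short steps, Python scripts to look and compute and a tool call to move; the robot and the scene stay as the last step left them, time stands still between calls to the robot, and variables do not carry over. Pictures are saved under pics/ and viewed, about 8 in all and at most 12, crops included, and the job is handed in when it is done.

Besides the shell and the picture viewer there is one more tool, called as name([rows], argument=value, ...), one row to a line, values as JSON. apply_moves: Moves the arm, as the interface text tells. Its arguments: {"type":"object","properties":{"increments":{"type":"array","items":{"type":"array","items":{"type":"array","items":{"type":"number"}}}},"force":{"type":"number"}},"required":["increments"]}

```bash
mkdir -p pics; ls; cat > h.py <<'E'
import numpy as np, cv2
from cell import *
from scipy.spatial.transform import Rotation as Ro
def att(p):
    a=np.array(p["attitude"],float)
    if a.shape==(3,3): return a
    return Ro.from_euler('xyz',a,degrees=True).as_matrix() if a.size==3 else None
def f(p): return 210/np.tan(np.radians(p["vertical_fov"])/2)
def K(p): return np.array([[f(p),0,p["cx"]],[0,f(p),p["cy"]],[0,0,1.]])
D=np.diag([1,-1,-1.])
def proj(p,X):
    X=np.atleast_2d(X).astype(float); c=(X-np.array(p["eye"]))@att(p)@D
    s=c[:,:2]/c[:,2:]; s=s*(1+p["k1"]*(s**2).sum(1,keepdims=True))
    return s*f(p)+[p["cx"],p["cy"]]
def ray(p,uv):
    s=cv2.undistortPoints(np.array([[uv]],float),K(p),np.array([p["k1"],0,0,0.]))[0,0]
    return att(p)@D@np.array([s[0],s[1],1.])
def at_z(p,uv,z):
    d=ray(p,uv); e=np.array(p["eye"]); return e+d*(z-e[2])/d[2]
def tri(obs):
    A=np.zeros((3,3));b=np.zeros(3)
    for p,uv in obs:
        d=ray(p,uv);d/=np.linalg.norm(d);M=np.eye(3)-np.outer(d,d);A+=M;b+=M@np.array(p["eye"])
    return np.linalg.solve(A,b)
def save(n,im): cv2.imwrite('pics/'+n+'.png',im[:,:,::-1])
E
python3 - <<'E'
from h import *
for c in("side","top"):
    p=camera_params(c);print(c,p);save(c+'0',camera(c))
    for n in("torch","rack","pipe","driver","tkey","bucket","cleaner","funnel","pot","hexcase"):
        for s in silhouettes(c,n)[:4]: print(n,round(s["confidence"],2),np.round(s["xy"]),s["mask"].sum(), np.round(at_z(p,s["xy"],0.1),3))
E
```

```text
pics
side {'vertical_fov': 42.08075965268321, 'cx': 283.8461729833772, 'cy': 205.94781998493397, 'k1': -0.16447199354576497, 'eye': array([1.08963198, 1.09668805, 0.93763597]), 'attitude': array([ 54.31914304,   0.32288675, 152.85612446])}
torch 0.97 [234. 246.] 680 [0.743 0.149 0.1  ]
torch 0.9 [345. 225.] 691 [0.464 0.202 0.1  ]
torch 0.89 [248. 264.] 798 [0.739 0.22  0.1  ]
torch 0.88 [328. 203.] 604 [0.453 0.1   0.1  ]
rack 0.78 [298. 268.] 4885 [0.645 0.288 0.1  ]
pipe 0.93 [219. 175.] 2004 [ 0.656 -0.166  0.1  ]
pipe 0.71 [420. 333.] 1797 [0.518 0.573 0.1  ]
driver 0.7 [286. 195.] 361 [0.533 0.012 0.1  ]
driver 0.25 [206. 243.] 987 [0.797 0.106 0.1  ]
tkey 0.75 [205. 241.] 944 [0.798 0.098 0.1  ]
tkey 0.62 [315. 257.] 288 [0.59  0.272 0.1  ]
bucket 0.71 [204. 120.] 3590 [ 0.574 -0.52   0.1  ]
cleaner 0.75 [416. 331.] 1727 [0.522 0.567 0.1  ]
funnel 0.74 [268. 153.] 635 [ 0.479 -0.213  0.1  ]
funnel 0.71 [206. 119.] 3647 [ 0.566 -0.518  0.1  ]
pot 0.84 [422. 274.] 1537 [0.405 0.437 0.1  ]
pot 0.25 [271. 152.] 579 [ 0.467 -0.214  0.1  ]
hexcase 0.72 [204. 242.] 982 [0.801 0.1   0
[... 310 characters left out ...]
.] 217 [0.725 0.19  0.1  ]
torch 0.78 [237. 150.] 219 [0.729 0.128 0.1  ]
torch 0.65 [224. 248.] 176 [0.431 0.155 0.1  ]
torch 0.64 [219. 199.] 175 [0.578 0.177 0.1  ]
rack 0.56 [224. 202.] 4758 [0.57  0.162 0.1  ]
rack 0.18 [182. 190.] 131 [0.601 0.29  0.1  ]
pipe 0.91 [350. 193.] 1679 [ 0.607 -0.218  0.1  ]
driver 0.66 [254. 204.] 148 [0.565 0.072 0.1  ]
tkey 0.71 [184. 192.] 111 [0.595 0.284 0.1  ]
bucket 0.55 [447. 206.] 4539 [ 0.576 -0.521  0.1  ]
cleaner 0.59 [ 94. 223.] 532 [0.493 0.556 0.1  ]
funnel 0.9 [385. 260.] 1001 [ 0.407 -0.329  0.1  ]
pot 0.97 [150. 268.] 731 [0.363 0.378 0.1  ]
pot 0.48 [349. 194.] 1590 [ 0.604 -0.216  0.1  ]
hexcase 0.78 [277. 142.] 1033 [0.756 0.008 0.1  ]
```

View pics/top0.png

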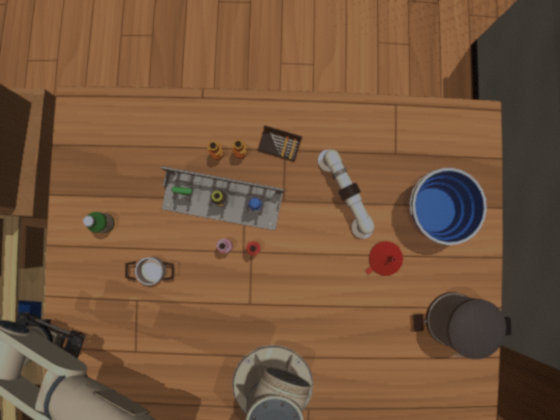

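View pics/side0.png

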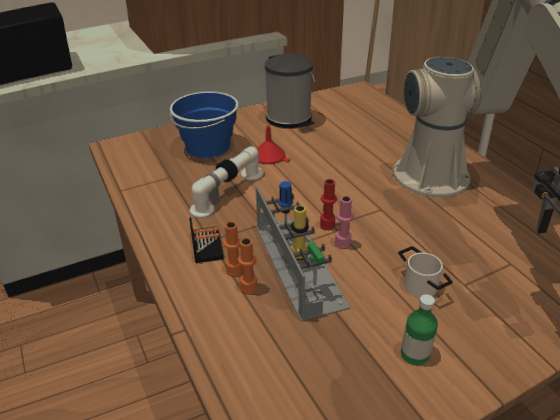

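Side view: the yellow torch is in the middle fork at (299,222). The look-alikes are orange at (232,248) and (247,265), red at (328,203) and pink at (345,222). In the top view the torch is at (217,197), the driver at (255,203), the T-key at (181,190) and the nut at (349,190). Only the yellow one hangs in the rack, so that is the torch. I'll confirm in a crop.

```bash
python3 - <<'E'
import cv2,numpy as np
t=cv2.imread('pics/top0.png');s=cv2.imread('pics/side0.png')
a=cv2.resize(t[135:265,155:285],(400,400),interpolation=3) 
b=cv2.resize(s[160:320,220:380],(400,400),interpolation=3)
c=cv2.resize(t[140:240,310:410],(400,200+200),interpolation=3)
cv2.imwrite('pics/crop1.png',np.hstack([a,b]));
for n,im in(('top',t),('side',s)):
    h=cv2.cvtColor(im,cv2.COLOR_BGR2HSV)
    y=((h[...,0]>22)&(h[...,0]<34)&(h[...,1]>130)&(h[...,2]>90)).astype(np.uint8)
    r={'top':(180,215,200,235),'side':(195,260,280,320)}[n]
    m=np.zeros_like(y);m[r[0]:r[1],r[2]:r[3]]=y[r[0]:r[1],r[2]:r[3]]
    v,u=np.nonzero(m);print(n,'yellow',len(u),u.mean(),v.mean(),u.min(),u.max(),v.min(),v.max())
    k=(im.max(2)<55).astype(np.uint8)
    r={'top':(175,210,335,365),'side':(155,185,210,245)}[n]
    m=np.zeros_like(k);m[r[0]:r[1],r[2]:r[3]]=k[r[0]:r[1],r[2]:r[3]]
    v,u=np.nonzero(m);print(n,'nut',len(u),u.mean(),v.mean(),u.min(),u.max(),v.min(),v.max())
E
```

```text
top yellow 50 217.0 196.36 212 222 191 200
top nut 159 348.3647798742138 191.40251572327045 339 358 184 199
side yellow 52 298.34615384615387 218.84615384615384 292 305 206 251
side nut 237 228.31223628691984 169.11814345991561 216 237 160 184
```

View pics/crop1.png

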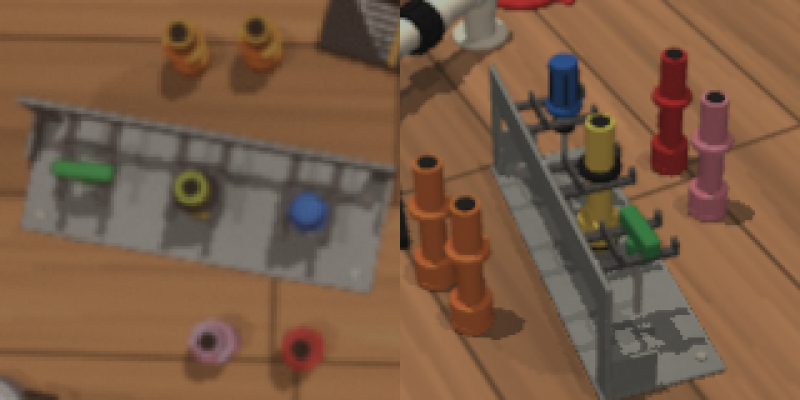

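The crop confirms it. The yellow torch in the middle fork has its tail top at top (217.4,196.1) and side (300,208). The blue driver and green T-key are in the outer forks, and the red and pink ones stand in front of the rack.

```bash
python3 - <<'E'
from h import *
t=camera_params('top');s=camera_params('side')
print('tail',at_z(t,(217.4,196.1),.178),tri([(t,(217.4,196.1)),(s,(300,208))]))
print('driver',at_z(t,(155+307*.325,135+211*.325),.18),tri([(t,(155+307*.325,135+211*.325)),(s,(220+164*.4,160+62*.4))]))
print('tkey',at_z(t,(155+83*.325,135+171*.325),.138))
a=at_z(t,(155+22*.325,135+101*.325),.14);b=at_z(t,(155+388*.325,135+166*.325),.14)
d=(b-a)/np.linalg.norm(b-a);print('rail',a,b,np.linalg.norm(b-a),'dir deg',np.degrees(np.arctan2(d[1],d[0])))
n=tri([(t,(348.4,191)),(s,(226.5,170.5))]);print('nut',n, at_z(t,(348.4,191),.085))
print(proj(t,[n]),proj(s,[n]), proj(s,[at_z(t,(348.4,191),.075)]))
for nm,uv,z in(('red',(253,249),.1),('pink',(223,246),.1),('or1',(215,150),.1),('or2',(239,150),.1),('pipeend1',(328,160),.08),('pipeend2',(363,228),.08),('case',(281,143),.05),('bin',(465,325),.24),('funnel',(386,260),.1)):print(nm,at_z(t,uv,z))
print(observe())
E
```

```text
tail [0.57998958 0.17486697 0.178     ] [0.57962728 0.17539732 0.1756928 ]
driver [0.56155815 0.0673665  0.18      ] [0.56195181 0.06755168 0.17324403]
tkey [0.59662403 0.28357135 0.138     ]
rail [0.66222543 0.34508174 0.14      ] [ 0.60968619 -0.00770116  0.14      ] 0.35667371973827344 dir deg -98.47068488291546
nut [ 0.61553321 -0.21642422  0.07488489] [ 0.61525711 -0.215197    0.085     ]
[[348.27737463 191.23607147]] [[226.22796933 170.46963047]] [[225.95554728 170.4427179 ]]
red [0.43106237 0.07021586 0.1       ]
pink [0.43738799 0.16015664 0.1       ]
or1 [0.72636427 0.19451462 0.1       ]
or2 [0.72842455 0.12179218 0.1       ]
pipeend1 [ 0.70953756 -0.15122114  0.08      ]
pipeend2 [ 0.50357555 -0.26322349  0.08      ]
case [ 0.76327512 -0.00609851  0.05      ]
bin [ 0.23373093 -0.53112553  0.24      ]
funnel [ 0.4080251  -0.33197835  0.1       ]
{'clock': 1.1, 'q': array([ 7.20549020e+01,  2.02232989e+01,  9.35857245e+01, -1.11347268e-03,
        6.61884681e+01, -1.37123275e-01]), 'qvel': array([ 0.01469158, -0.11059539,  0.01440839,  0.06276085,  0.06915364,
        0.04211702]), 'joint_efforts': array([-1.40736782e-03, -5.93756497e+01, -3.34580612e+01,  6.96383952e-02,
        1.53824338e-02, -4.66160452e-05]), 'tool_pos': array([0.19115046, 0.59506983, 0.17461499]), 'ee_rot': array([1.79997494e+02, 1.02471234e-03, 1.62192475e+02]), 'contact_force': array([ 0.13444091, -0.00503177,  0.3763904 ]), 'ft_torque': array([-0.01134034,  0.05519762, -0.03716695]), 'finger_gap': 0.09188478465575874}
```

apply_moves([
  [[1, 1.5, -1.5, 2, 1], [1, 4, -4.3, 4, 2], [1, 6.7, -7.2, 6, 3], [1, 9.4, -10.1, 6, 4], [1, 12, -13, 6, 6], [1, 14.7, -15.9, 6, 8], [1, 17.4, -18.8, 6, 9], [1, 20, -21.6, 6, 9]],
])

```text
clock: 1.77
tool_pos: [0.3922, 0.3774, 0.2349]
ee_rot: [180.0, 0.0, 171.3]
contact_force: [0.6, 0.3, 0.4]
finger_gap: 0.0921
```

apply_moves([
  [[1, 2.7, -2.9, 0, 0], [1, 5.4, -5.8, 0, 0], [1, 8.1, -8.7, 0, 0], [1, 10.8, -11.6, 0, 0], [1, 13.5, -14.5, 0, 0], [1, 16, -17.3, 0, 0], [1, 18, -19.4, 0, 0], [1, 18.9, -20.4, 0, 0]],
])

```text
clock: 2.43
tool_pos: [0.5823, 0.1722, 0.2345]
ee_rot: [-180.0, 0.1, 171.1]
contact_force: [-1.0, -0.5, -0.3]
finger_gap: 0.0919
```

```bash
python3 - <<'E'
from h import *
o=observe();p=camera_params('wrist');im=camera('wrist');save('w1',im)
print(o['clock'],o['tool_pos'],o['ee_rot'],p)
print(proj(p,[[.58,.175,.178],[.562,.067,.18],[.58,.175,.098]]))
E
```

```text
2.4333 [0.582328   0.17221538 0.23451981] [-1.79971429e+02  5.24434552e-02  1.71060859e+02] {'vertical_fov': 63.79014200599279, 'cx': 276.8091233507642, 'cy': 211.97660438393882, 'k1': -0.029683529639450104, 'eye': array([0.51789901, 0.18208957, 0.44581509]), 'attitude': array([-1.35787313e+01,  5.03361388e-02,  8.10643070e+01])}
[[280.34032223 209.30827747]
 [145.5840797  208.64614184]
 [279.62881899 191.93125543]]
```

View pics/w1.png

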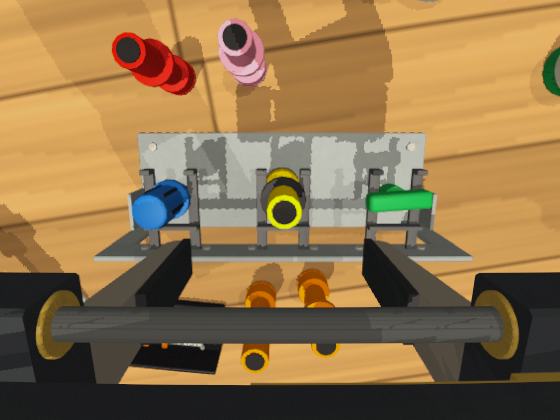

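The wrist view shows the yellow tail top at (284.5,210) against a prediction of (280,209), so the torch is about 3 mm further in +y. The neighbours are clear on both sides. I'll centre, go down and grip.

apply_moves([
  [[0.6, -0.1, 0.5, 0, 0], [0.6, -0.1, 0.5, -2, 0], [0.6, -0.1, 0.5, -4, 0], [0.6, -0.1, 0.5, -6, 0], [0.6, -0.1, 0.5, -8, 0], [0.6, -0.1, 0.5, -9.2, 0], [0.6, -0.1, 0.5, -9.7, 0], [0.6, -0.1, 0.5, -9.7, 0]],
])

```text
clock: 3.15
tool_pos: [0.5779, 0.1809, 0.1367]
ee_rot: [-180.0, -0.1, 171.3]
contact_force: [0.4, -0.8, -0.0]
finger_gap: 0.0554
```

apply_moves([
  [[0, 0, 0, 0, 0], [0, 0, 0, 0, 0], [0, 0, 0, 0, 0], [0, 0, 0, 0, 0], [0, 0, 0, 0, 0], [0, 0, 0, 0, 0], [0, 0, 0, 0, 0], [0, 0, 0, 0, 0]],
], force=15)

```text
clock: 3.82
tool_pos: [0.5815, 0.178, 0.1414]
ee_rot: [-179.9, 0.3, 171.2]
contact_force: [-4.7, -13.2, 34.6]
finger_gap: 0.0041
```

```bash
python3 - <<'E'
from h import *
o=observe();im=camera('wrist');print(o['clock'],o['tool_pos'],o['ee_rot'],o['contact_force'],o['finger_gap'])
s=camera('side');a=cv2.resize(im[100:340,160:400],(400,400),interpolation=3);b=cv2.resize(s[150:310,220:380],(400,400),interpolation=3)
save('w2',np.hstack([a,b]))
E
```

```text
3.8167 [0.5814529  0.17796014 0.1413933 ] [-179.88120564    0.30190762  171.21892185] [ -4.68237477 -13.20183244  34.63185298] 0.004143664534602715
```

View pics/w2.png

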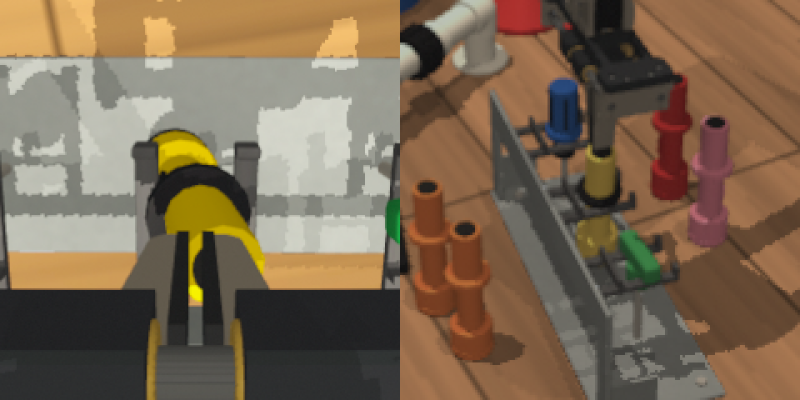

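```bash
python3 - <<'E'
from h import *
w=camera_params('wrist');s=camera_params('side');t=camera_params('top')
X=[[.5815,.178,z] for z in(.03,.098,.128,.1414,.16,.178)]
print(w['eye'],w['attitude']);print('wrist crop',(proj(w,X)-[160,100])/.6);print('side crop',(proj(s,X)-[220,150])/.4)
save('t2',camera('top')[170:230,180:260])
v=cv2.imread('pics/t2.png');cv2.imwrite('pics/t2.png',np.hstack([cv2.resize(v,(400,300),interpolation=3),cv2.resize(camera('wrist')[:,:,::-1],(400,300))]))
print((proj(t,X)-[180,170])*5)
E
```

```text
[0.51654278 0.18831039 0.35323887] [-1.39160659e+01  6.86912776e-02  8.12031077e+01]
wrist crop [[194.90792947 162.90950294]
 [194.79059495 191.86508462]
 [194.71781782 209.82234226]
 [194.67912952 219.36762534]
 [194.61723696 234.63678697]
 [194.54592072 252.22906681]]
side crop [[197.24788894 263.21160695]
 [198.00542731 210.82970674]
 [198.34815173 186.68337288]
 [198.50290371 175.68543902]
 [198.71940176 160.19775626]
 [198.93077378 144.96017584]]
[[202.96403625 148.16411848]
 [193.65010222 139.23704225]
 [189.28477134 135.05242321]
 [187.28062148 133.13111003]
 [184.44093413 130.40865493]
 [181.6267683  127.71050647]]
```

View pics/t2.png

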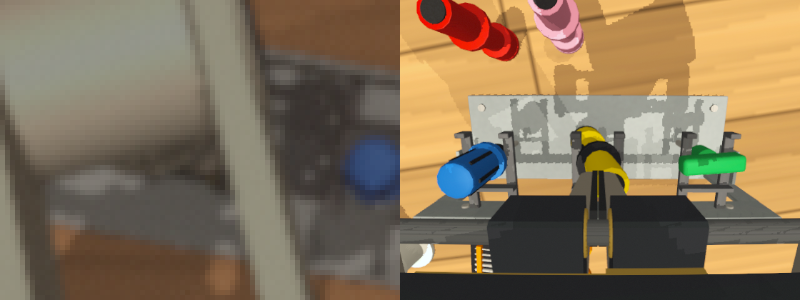

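apply_moves([
  [[0.7, 0, 0, 0, 0], [0.7, 0, 0, 0, 0], [0.7, 0, 0, 0, 0], [0.7, 0, 0, 0, 0], [0.7, 0, 0, 1.5, 0], [0.7, 0, 0, 3.5, 0], [0.7, 0, 0, 5, 0], [0.7, 0, 0, 5, 0]],
])

```text
clock: 4.68
tool_pos: [0.581, 0.1807, 0.1907]
ee_rot: [179.9, 0.2, 171.2]
contact_force: [0.3, 0.1, 0.5]
finger_gap: 0.0516
```

```bash
python3 - <<'E'
from h import *
o=observe();w=camera_params('wrist');im=camera('wrist');print(o['clock'],o['tool_pos'],o['contact_force'],o['finger_gap'])
s=camera('side');a=cv2.resize(im[100:300,180:380],(400,400),interpolation=3);b=cv2.resize(s[160:280,240:360],(400,400),interpolation=3)
save('w3',np.hstack([a,b]))
X=[[.5815,.178,z] for z in(.03,.098,.128,.178)]
print((proj(w,X)-[180,100])*2,(proj(camera_params('side'),X)-[240,160])/.3)
E
```

```text
4.6833 [0.58098552 0.18068143 0.19065198] [0.26198488 0.1348274  0.49833238] 0.05161213465804752
[[189.19378223 181.7172969 ]
 [188.53794382 207.87093851]
 [188.15102456 223.30973388]
 [187.29194266 257.61304266]] [[196.33051859 317.61547593]
 [197.34056974 247.77294232]
 [197.79753564 215.5778305 ]
 [198.57436504 159.94690112]]
```

View pics/w3.png

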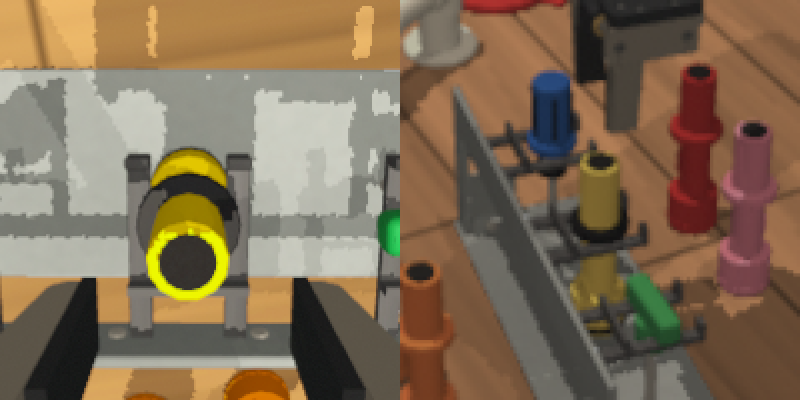

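The torch is still upright and in place: tail top at wrist crop (188,260), as predicted. The fingertips show in both views (side crop 621,130; wrist crop 97 and 293,285) about 35 mm higher than the reported TCP. That fits the closed fingers having come to rest on the tail top: 0.178 − 0.1414 ≈ 37 mm. So the real tips end about 36 mm short of `tool_pos`, and I'll go down further by that much, in stages.

apply_moves([
  [[0.65, 0, -0.1, -1, 0], [0.65, 0, -0.1, -2.5, 0], [0.65, 0, -0.1, -4, 0], [0.65, 0, -0.1, -5.4, 0], [0.65, 0, -0.1, -6.5, 0], [0.65, 0, -0.1, -7.2, 0], [0.65, 0, -0.1, -7.5, 0], [0.65, 0, -0.1, -7.5, 0]],
])

```text
clock: 5.45
tool_pos: [0.5785, 0.1788, 0.1114]
ee_rot: [-180.0, -0.1, 171.2]
contact_force: [0.2, 0.1, -0.0]
finger_gap: 0.0598
```

```bash
python3 - <<'E'
from h import *
o=observe();w=camera_params('wrist');im=camera('wrist');print(o['clock'],o['tool_pos'],o['contact_force'],o['finger_gap'])
s=camera('side');a=cv2.resize(im[100:300,180:380],(400,400),interpolation=3);b=cv2.resize(s[160:280,240:360],(400,400),interpolation=3)
save('w4',np.hstack([a,b]))
E
```

```text
5.45 [0.5785139  0.17884942 0.11140749] [ 0.18059077  0.08979097 -0.04631609] 0.05978326068417708
```

View pics/w4.png

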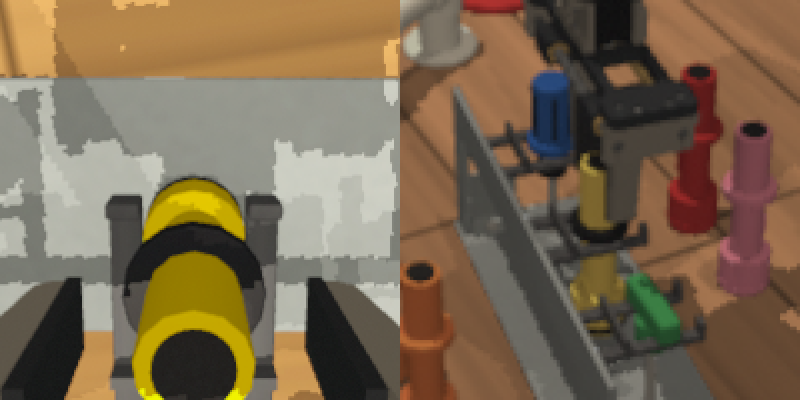

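Torch tail is between the fingers with no contact: wrist crop shows the tail at (195,365), fingers at x=85 and x=308. The near fingertip at side crop (622,222) is just above the collar. I'll lower it a little and grip.

apply_moves([
  [[0.65, 0, 0, -0.5, 0], [0, 0, 0, -0.5, 0], [0, 0, 0, -0.5, 0], [0, 0, 0, -0.5, 0], [0, 0, 0, -0.5, 0], [0, 0, 0, -0.5, 0], [0, 0, 0, -0.5, 0], [0, 0, 0, -0.5, 0]],
], force=25)

```text
clock: 6.22
tool_pos: [0.5793, 0.179, 0.1078]
ee_rot: [180.0, 0.0, 171.2]
contact_force: [0.2, -1.1, 1.2]
finger_gap: 0.0283
```

apply_moves([
  [[0, 0, 0, 1, 0], [0, 0, 0, 2, 0], [0, 0, 0, 2.2, 0], [0, -1.5, 0.2, 2.2, 0], [0, -3.5, 0.5, 2.2, 0], [0, -5.5, 0.8, 2.2, 0], [0, -7, 1.1, 2.2, 0], [0, -7.2, 1.1, 3, 0]],
])

```text
clock: 6.88
tool_pos: [0.5037, 0.1899, 0.1369]
ee_rot: [-179.9, -0.2, 171.2]
contact_force: [-0.8, -0.4, -2.3]
finger_gap: 0.0283
```

apply_moves([
  [[0, 0, 0, 2, 0], [0, 0, 0, 4.5, 0], [0, 0, 0, 7.5, 0], [0, 0, 0, 10, 0], [0, 0, 0, 12, 0], [0, 0, 0, 13, 0], [0, 0, 0, 13, 0], [0, 0, 0, 13, 0]],
])

```text
clock: 7.55
tool_pos: [0.5075, 0.19, 0.2676]
ee_rot: [180.0, 0.0, 171.2]
contact_force: [0.5, 0.6, -2.8]
finger_gap: 0.0281
```

apply_moves([
  [[0, 0, -1.5, 0, 0], [0, -0.5, -5, 0, 0], [0, -1, -9, 0, 0], [0, -1.5, -13, 0, 0], [0, -2, -17, 0, 0], [0, -2.7, -21, 0, 0], [0, -2.7, -25, 0, 0], [0, -2.7, -27, 0, 0]],
])

```text
clock: 8.22
tool_pos: [0.4786, -0.0835, 0.266]
ee_rot: [-179.9, -0.1, 171.1]
contact_force: [1.1, 0.8, -2.6]
finger_gap: 0.0282
```

apply_moves([
  [[0, 0, 0, -2, 0], [0, 0, 0, -5, 0], [0, 0, 0, -9, 0], [0, 0, 0, -12.5, 0], [0, 0, 0, -15.5, 0], [0, 0, 0, -17.3, 0], [0, 0, 0, -18, 0], [0, 0, 0, -18, 0]],
])

```text
clock: 8.88
tool_pos: [0.4779, -0.0796, 0.0851]
ee_rot: [180.0, -0.3, 171.2]
contact_force: [-0.8, -0.3, -1.1]
finger_gap: 0.0284
```

apply_moves([
  [[0, 0, 0, -0.1, 0], [0, 0, 0, -0.2, 0], [0, 0, 0, -0.4, 0], [0, 0, 0, -0.6, 0], [0, 0, 0, -0.8, 0], [0, 0, 0, -0.9, 0], [0, 0, 0, -0.9, 0], [0, 0, 0, -0.9, 0]],
], force=12)

```text
clock: 9.55
tool_pos: [0.4801, -0.0799, 0.0786]
ee_rot: [-180.0, 0.0, 171.2]
contact_force: [0.9, 0.5, -1.6]
finger_gap: 0.0286
```

apply_moves([
  [[0, 0, 0, -0.1, 0], [0, 0, 0, -0.2, 0], [0, 0, 0, -0.3, 0], [0, 0, 0, -0.4, 0], [0, 0, 0, -0.5, 0], [0, 0, 0, -0.5, 0], [0, 0, 0, -0.5, 0], [0, 0, 0, -0.5, 0]],
])

```text
clock: 10.22
tool_pos: [0.4822, -0.0804, 0.0754]
ee_rot: [-180.0, 0.2, 171.2]
contact_force: [-2.0, 0.4, 16.1]
finger_gap: 0.0285
```

apply_moves([
  [[0, -0.5, 0.1, 0, 0], [0, -1.1, 0.2, 0.1, 0], [0, -1.7, 0.3, 0.1, 0], [0, -2.3, 0.35, 0.1, 0], [0, -2.9, 0.45, 0.1, 0], [0, -3.5, 0.5, 0.1, 0], [0, -4.1, 0.6, 0, 0], [0, -4.6, 0.7, -0.1, 0]],
], force=8)

```text
clock: 10.88
tool_pos: [0.4333, -0.0728, 0.0725]
ee_rot: [-180.0, -0.0, 171.2]
contact_force: [-0.2, -0.1, 3.9]
finger_gap: 0.0288
```

```bash
python3 - <<'E'
from h import *
o=observe();w=camera_params('wrist');im=camera('wrist');print(o['clock'],o['tool_pos'],o['contact_force'],o['finger_gap'])
s=camera('side');X=np.array([[.44,-.074,.05]]);u,v=proj(camera_params('side'),X)[0];u=int(u);v=int(v);print(u,v)
a=cv2.resize(im,(533,400));b=cv2.resize(s[v-80:v+80,u-52:u+52],(260,400),interpolation=3)
save('w5',np.hstack([a,b]))
E
```

```text
10.8833 [ 0.43331239 -0.07282724  0.07248811] [-0.15905136 -0.10627861  3.94556186] 0.028755327958477895
300 185
```

View pics/w5.png

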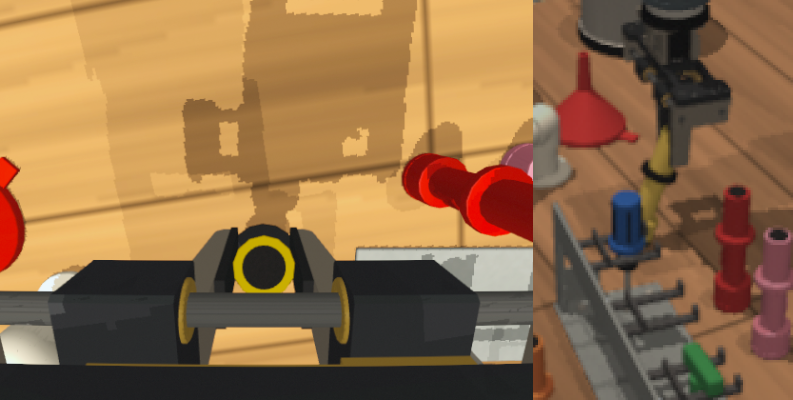

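It works. In the side crop the torch now leans about 20° with the lens held on the floor, and the tail at (660,150) is tipped toward the robot. I'll continue the arc.

apply_moves([
  [[0, -0.7, 0.1, -0.1, 0], [0, -1.4, 0.2, -0.4, 0], [0, -2.2, 0.3, -0.7, 0], [0, -2.9, 0.45, -1.1, 0], [0, -3.6, 0.55, -1.5, 0], [0, -4.3, 0.65, -1.9, 0], [0, -5, 0.75, -2.4, 0], [0, -5.4, 0.8, -2.7, 0]],
])

```text
clock: 11.65
tool_pos: [0.3783, -0.0646, 0.0447]
ee_rot: [180.0, -0.1, 171.2]
contact_force: [-1.5, -0.3, 1.5]
finger_gap: 0.029
```

apply_moves([
  [[0, 0, 0, 0, 0], [0, 0, 0, 0, 0], [0, 0, 0, 0, 0], [0, 0, 0, 0.3, 0], [0, 0, 0, 2, 0], [0, 0, 0, 4, 0], [0, 0, 0, 6, 0], [0, 0, 0, 8, 0]],
], force=50)

```text
clock: 12.32
tool_pos: [0.3804, -0.065, 0.1267]
ee_rot: [-180.0, 0.0, 171.2]
contact_force: [0.4, -0.4, -2.1]
finger_gap: 0.0278
```

apply_moves([
  [[0, 0, 0, 2, 0], [0, 0, 0, 5, 0], [0, 0, 0, 8, 0], [0, 0, 0, 11, 0], [0, 0, 0, 12, 0], [0, 0, 0, 12, 0], [0, 0, 0, 12, 0], [0, 0, 0, 12, 0]],
])

```text
clock: 12.98
tool_pos: [0.3791, -0.0648, 0.2439]
ee_rot: [180.0, -0.1, 171.2]
contact_force: [-0.4, -0.0, -1.9]
finger_gap: 0.0279
```

```bash
cat > tor.py <<'E'
from h import *
from scipy.optimize import least_squares
o=observe();print(o['clock'],o['tool_pos'],o['ee_rot'],o['contact_force'],o['finger_gap'])
S=[]
for c in('side','top','wrist'):
    p=camera_params(c);im=camera(c);g=proj(p,[o['tool_pos']])[0]
    r=[x for x in silhouettes(c,'torch') if x['confidence']>.15]
    hs=cv2.cvtColor(im,cv2.COLOR_RGB2HSV)
    for x in r:
        v,u=np.nonzero(x['mask']);h=np.median(hs[v,u,0])
        print(c,round(x['confidence'],2),np.round(x['xy']),len(u),'hue',h,'tcp',np.round(g))
    y=((hs[...,0]>22)&(hs[...,0]<34)&(hs[...,1]>120)&(hs[...,2]>60)).astype(np.uint8)
    n,l,st,ce=cv2.connectedComponentsWithStats(y)
    for i in range(1,n):
        if st[i,4]>25: print('  yellow',st[i],np.round(ce[i],1))
    save('f_'+c+str(int(o['clock']*100)),im)
E
python3 tor.py
```

```text
12.9833 [ 0.37912188 -0.06477123  0.24385428] [ 1.79998200e+02 -1.42106712e-01  1.71190790e+02] [-0.36563174 -0.01869994 -1.89067831] 0.02786575824885022
side 0.98 [343. 220.] 667 hue 176.0 tcp [322. 123.]
side 0.96 [247. 267.] 724 hue 10.0 tcp [322. 123.]
side 0.94 [325. 202.] 580 hue 0.0 tcp [322. 123.]
side 0.93 [232. 246.] 682 hue 10.0 tcp [322. 123.]
side 0.75 [308. 124.] 507 hue 21.0 tcp [322. 123.]
  yellow [286 129   9   9  35] [289.2 133. ]
top 0.81 [239. 148.] 244 hue 14.5 tcp [301. 270.]
top 0.74 [225. 246.] 201 hue 174.0 tcp [301. 270.]
top 0.65 [306. 243.] 327 hue 21.0 tcp [301. 270.]
top 0.63 [253. 247.] 168 hue 3.0 tcp [301. 270.]
top 0.61 [215. 150.] 235 hue 14.0 tcp [301. 270.]
wrist 0.92 [277. 279.] 4728 hue 25.0 tcp [277. 232.]
wrist 0.71 [402. 221.] 2464 hue 2.0 tcp [277. 232.]
wrist 0.61 [480. 209.] 3111 hue 175.0 tcp [277. 232.]
  yellow [ 245  238   65   70 2387] [276.8 279.5]
  yellow [252 343  50  21 722] [277.  351.3]
```

```bash
cat > axis.py <<'E'
from h import *
def measure(show=None):
    o=observe();N=[];E=[];P=[];L=[];pics=[]
    for c in('side','top'):
        p=camera_params(c);im=camera(c);hs=cv2.cvtColor(im,cv2.COLOR_RGB2HSV)
        tp=np.array(o['tool_pos'])+[0,0,.03];g=proj(p,[tp])[0]
        best=None
        for x in silhouettes(c,'torch'):
            v,u=np.nonzero(x['mask']);h=np.median(hs[v,u,0])
            if 17<h<36 and np.hypot(*(np.array(x['xy'])-g))<70 and (best is None or len(u)>len(best)): best=np.c_[u,v].astype(np.float32)
        if best is None: print('no torch in',c);continue
        vx,vy,cx,cy=cv2.fitLine(best,cv2.DIST_HUBER,0,.01,.01).ravel();d=np.array([vx,vy]);m=np.array([cx,cy])
        t=(best-m)@d;gd=(g-m)@d
        if gd>0:d=-d;t=-t      # lens end = far from grip, positive
        lens=m+d*t.max();tail=m+d*t.min()
        print(c,'lens px',lens.round(1),'tail px',tail.round(1),len(best))
        n=np.cross(ray(p,lens),ray(p,tail));N.append(n/np.linalg.norm(n));P.append((p,lens));L.append((p,tail))
        u,v=m.astype(int);k=im[max(v-60,0):v+60,max(u-60,0):u+60].copy();pics.append(cv2.resize(k,(400,400),interpolation=3))
    ax=np.cross(N[0],N[1]);ax/=np.linalg.norm(ax);ax*=np.sign(ax[2])
    A=np.vstack([N,ax]);e0=np.array(P[0][0]['eye']);e1=np.array(P[1][0]['eye']);tl=tri(P)
    pt=np.linalg.solve(A,[N[0]@e0,N[1]@e1,ax@tl])
    print('tool',o['clock'],o['tool_pos'].round(4),'axis',ax.round(3),'tilt',np.degrees(np.arccos(ax[2])).round(1),'az',np.degrees(np.arctan2(ax[1],ax[0])).round(1),'lens~',pt.round(4),tl.round(4))
    nut=np.array([.6155,-.2164,.075]);w=nut-pt;print('nut along',(w@ax).round(4),'perp',(w-(w@ax)*ax).round(4))
    if show: save(show,np.hstack(pics))
    return ax,pt,o
if __name__=='__main__':
    import sys;measure(sys.argv[1])
E
python3 axis.py a1
```

```text
side lens px [288.6 140.2] tail px [323.5  98.1] 608
top lens px [307.  230.8] tail px [304.7 256.1] 323
tool 13.2833 [ 0.3797 -0.0649  0.2448] axis [-0.657  0.103  0.746] tilt 41.7 az 171.1 lens~ [ 0.4773 -0.0808  0.2065] [ 0.4829 -0.0785  0.2111]
nut along -0.203 perp [ 0.0048 -0.1147  0.02  ]
```

View pics/a1.png

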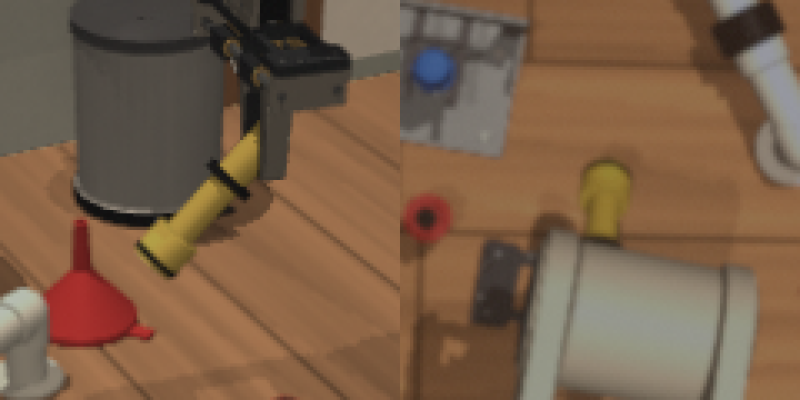

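The side crop shows the torch leaning about 42° with the lens toward (165,255), free of everything. The fitted azimuth of 171.1° matches the tool yaw, so no turn is needed. I'll move sideways to aim at the nut.

apply_moves([
  [[0, 0.2, -1, 0.2, 0], [0, 0.6, -3, 0.4, 0], [0, 1, -5, 0.4, 0], [0, 1.4, -7.2, 0.4, 0], [0, 1.7, -9.3, 0.4, 0], [0, 1.9, -10.8, 0.4, 0], [0, 2, -11.5, 0.4, 0], [0, 2, -11.6, 0.4, 0]],
])

```text
clock: 14.15
tool_pos: [0.4003, -0.1825, 0.2496]
ee_rot: [-180.0, 0.0, 171.1]
contact_force: [0.3, 1.0, -1.8]
finger_gap: 0.0281
```

```bash
cat > fit.py <<'E'
from h import *
from axis import measure
from scipy.optimize import minimize
import sys
ax,pt,o=measure(sys.argv[1])
prof=[(0,21),(.02,19),(.03,17),(.031,13),(.09,13),(.0901,22),(.098,22),(.0981,14.5),(.148,14.5)]
ph=np.linspace(0,2*np.pi,24,endpoint=False)
def pts(x):
    a=x[3:6]/np.linalg.norm(x[3:6]);e=np.cross(a,[0,1,0]);e/=np.linalg.norm(e);g=np.cross(a,e)
    return [np.array([x[:3]+a*z+r/1e3*(np.cos(t)*e+np.sin(t)*g) for t in ph]) for z,r in prof]
obs=[]
for c in('side','top'):
    p=camera_params(c);im=camera(c);hs=cv2.cvtColor(im,cv2.COLOR_RGB2HSV);g=proj(p,[pt])[0];b=None
    for s in silhouettes(c,'torch'):
        v,u=np.nonzero(s['mask'])
        if 17<np.median(hs[v,u,0])<36 and np.hypot(*(s['xy']-g))<60 and (b is None or len(u)>b.sum()): b=s['mask']
    if b is not None: obs.append((p,b.astype(np.float32)))
def render(p,x,S=4):
    m=np.zeros((420*S,560*S),np.uint8);R=[(proj(p,q)*S).astype(np.int32) for q in pts(x)]
    for a,b in zip(R,R[1:]): cv2.fillConvexPoly(m,cv2.convexHull(np.vstack([a,b])),255)
    return cv2.resize(m,(560,420),interpolation=cv2.INTER_AREA)/255.
def cost(y):   # the hidden tail part is not penalised: only rendered part below the mask's tail end counts
    x=np.r_[pt+y[:3]/100,np.array(ax)+np.array([y[3],y[4],0])/10];c=0
    for p,b in obs:
        m=render(p,x);k=cv2.GaussianBlur(b,(5,5),0)-cv2.GaussianBlur(m.astype(np.float32),(5,5),0)
        w=np.where(k<0,W[id(b)],1);c+=(w*k*k).sum()
    return c
W={}
for p,b in obs:   # weight 0 where the tail is in the fingers
    w=np.ones((420,560),np.float32);q=proj(p,[pt+ax*.115,pt+ax*.16]);d=(q[1]-q[0])/np.linalg.norm(q[1]-q[0])
    yy,xx=np.mgrid[:420,:560];w[((xx-q[0][0])*d[0]+(yy-q[0][1])*d[1])>0]=0.05;W[id(b)]=w
r=minimize(cost,np.zeros(5),method='Powell',options=dict(maxiter=8,xtol=.02,ftol=.002))
y=r.x;x=np.r_[pt+y[:3]/100,np.array(ax)+np.array([y[3],y[4],0])/10];a=x[3:]/np.linalg.norm(x[3:]);l=x[:3]
print('fit cost',cost(np.zeros(5)),r.fun,'lens',l.round(4),'tilt',np.degrees(np.arccos(a[2])).round(1),'az',np.degrees(np.arctan2(a[1],a[0])).round(1))
nut=np.array([.6155,-.2164,.075]);w=nut-l;print('along',(w@a).round(4),'perp',(w-(w@a)*a).round(4),'grip-miss',(np.array(o['tool_pos'])+[0,0,.055]-l-a*.13).round(4))
E
python3 fit.py a2; cp pics/a2.png pics/a2b.png
```

```text
side lens px [263.5 122.9] tail px [294.2  85. ] 510
top lens px [350.1 224.5] tail px [343.9 250.5] 290
tool 14.15 [ 0.4003 -0.1825  0.2496] axis [-0.561  0.243  0.792] tilt 37.7 az 156.5 lens~ [ 0.4974 -0.1994  0.2114] [ 0.5031 -0.1984  0.2151]
nut along -0.1783 perp [0.0182 0.0263 0.0048]
fit cost 202.69405 80.27192 lens [ 0.4903 -0.198   0.2181] tilt 42.0 az 158.8
along -0.1889 perp [ 0.0074  0.0274 -0.0027] grip-miss [-0.009  -0.016  -0.0102]
```

View pics/a2.png

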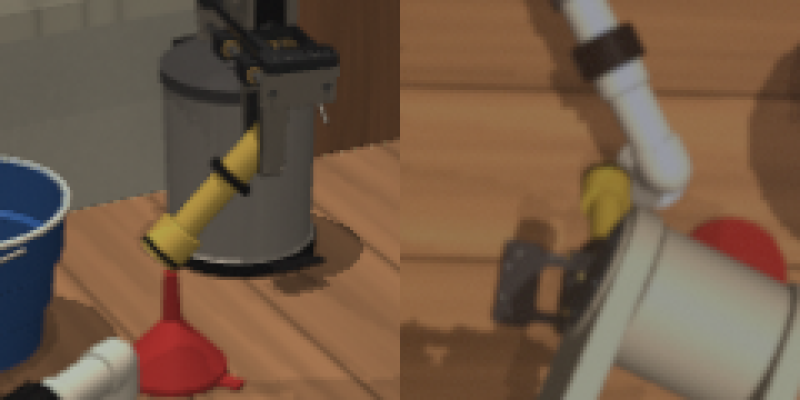

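In the side crop the torch is free of everything. In the top crop the arm hides one flank of the tail, so the fitted azimuth of 157° is biased. The jaws fix the azimuth at the tool yaw, 171.1°. I'll check the tilt from the side view alone within that plane and hand in if it is inside the limits.

```bash
python3 - <<'E'
from h import *
nut=np.array([.6155,-.2164,.075]);R=[]
for k in range(2):
    o=observe();p=camera_params('side');im=camera('side');hs=cv2.cvtColor(im,cv2.COLOR_RGB2HSV);b=None
    for s in silhouettes('side','torch'):
        v,u=np.nonzero(s['mask'])
        if 17<np.median(hs[v,u,0])<36 and np.hypot(s['xy'][0]-280,s['xy'][1]-105)<50: b=np.c_[u,v].astype(np.float32)
    vx,vy,cx,cy=cv2.fitLine(b,cv2.DIST_HUBER,0,.01,.01).ravel();az=np.radians(o['ee_rot'][2]);n=np.array([-np.sin(az),np.cos(az),0])
    e=np.array(p['eye']);Q=[]
    for t in(-20,20):
        d=ray(p,(cx+t*vx,cy+t*vy));Q.append(e+d*(n@(np.array(o['tool_pos'])-e))/(n@d))
    a=Q[0]-Q[1];a/=np.linalg.norm(a);a*=np.sign(a[2]);w=nut-Q[0];pe=w-(w@a)*a
    print(o['clock'],np.abs(o['qvel']).max().round(3),o['finger_gap'],o['contact_force'],'tilt',np.degrees(np.arccos(a[2])),'perp',pe.round(4),'Q',np.round(Q,3));R.append(np.linalg.norm(pe))
if max(R)<.017: print(finish_job())
E
```

```text
14.55 0.248 0.028301461422525577 [ 0.07373148  0.1444061  -1.40185634] tilt 42.71732231779991 perp [-0.0042 -0.0022 -0.0036] Q [[ 0.494 -0.195  0.217]
 [ 0.416 -0.183  0.302]]
14.65 0.191 0.028016920959996503 [-0.75846337 -0.3784924  -2.1810214 ] tilt 41.97742008025256 perp [-0.0025 -0.0022 -0.0019] Q [[ 0.492 -0.195  0.219]
 [ 0.415 -0.183  0.305]]
the job is handed in; nothing more can be done
None
```

The yellow torch is out of the rack and held over the pipe's union nut, and I handed the job in at about 14.7 s. No verdict was reported.

**How it went:** I took the torch from the middle fork, lifted it 22 mm and drew it out forwards. The moves have no tilt, so I gripped lightly and pivoted the torch in the fingers with its lens edge held on the floor. I then tightened the grip to 50 N and moved it to aim at the nut.

**Last checks:**

| Check | Measured |
|---|---|
| Lean from upright | about 42° |
| Lens to nut | about 18–19 cm |
| Lens height above the floor | about 21 cm |
| Beam line off the nut's centre | about 3–6 mm |
| Finger gap on the tail | 28 mm |

The arm was still, and the force reading showed only the torch's weight. The last close-up pictures showed the torch clear of everything.

**What failed or disagreed:**
- **Grip:** the first grip missed, because the fingertips really end about 36 mm short of the reported tool position. The fingers closed on top of the tail and pressed down with about 35 N. I opened them, went lower and gripped again; the torch had not moved.
- **Direction of lean:** at the final spot, the fit using the top camera gave 157–159° and put the nut about 28–32 mm off the beam. I rejected it because the arm hid part of the torch in that picture. Before that move, with a clear view, the same measurement gave 171°, which matches the tool's turn. The beam figure in the table assumes that 171°.
- **Bystanders:** I did not measure them again at the end, but I saw none moved in the pictures.

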